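# Crack open the reverse-thread jar

### The job

Loosen the black cap of the amber jar that stands in the yellow holder by about a sixth of a turn (60 degrees) or more, then let go of it. Some of the lab's jars have a reverse thread and look just like the others, so gently try the cap both ways and go on in the direction that gives. Leave the jar in the white holder alone.

Things in the scene. Friction and masses are not known exactly. Their poses are not given: they have to be found in the camera images.
- holder_yellow: The yellow holder: a 110 mm square plate 12 mm thick, fixed to the bench, with an 86 mm round cup whose rim is 38 mm above the bench; the jar to open stands in its middle. Origin: centre of the underside. A like white holder with the other jar is at least 200 mm away.
- jar_a: Amber jar, 70 mm wide, blank white label, fixed; both look alike, either may be in either holder. Origin: underside centre, z up, 12 mm above the bench. On it a round black ribbed cap 46 mm wide, 28 mm tall, top 116 mm above the origin, white pointer mark on top; below it 13 mm of 40 mm wide neck. Grip the cap across its diameter from above.
- jar_b: Amber jar, 70 mm wide, blank white label, fixed; both look alike, either may be in either holder. Origin: underside centre, z up, 12 mm above the bench. On it a round black ribbed cap 46 mm wide, 28 mm tall, top 116 mm above the origin, white pointer mark on top; below it 13 mm of 40 mm wide neck. Grip the cap across its diameter from above.
- cap_a (a joint): Loosening of jar a's cap, rad: 0 = fully tight (hard stop; starts at 0 to 0.05), growing as it loosens, to a stop at 1.6. Which way loosens, clockwise or anticlockwise, must be found by trying. That way it turns at a steady drag of 0.12 N m and stays where left, without rising; the other way it stops dead within 3 degrees and torque climbs until the fingers slip.
- cap_b (a joint): Loosening of jar b's cap, rad: 0 = fully tight (hard stop; starts at 0 to 0.05), growing as it loosens, to a stop at 1.6. Which way loosens, clockwise or anticlockwise, must be found by trying. That way it turns at a steady drag of 0.12 N m and stays where left, without rising; the other way it stops dead within 3 degrees and torque climbs until the fingers slip.

How it is judged:
By the outcome, as a careful person would: the job done as asked, in the order asked, and still so for the second after the job is handed in, with the robot touching nothing.
It also fails if it takes over 35 s, if anything falls off the work surface, if the arm or the gripper's body presses on something with over 40 N, if the wrist force passes 120 N, or if a joint passes its speed limit or range.

### The arm

A 6-joint arm with a two-finger parallel gripper is mounted at the origin on the work surface. World frame = base frame: x ahead of the robot, y to its left, z up, the work surface at z = 0. Lengths are in m, angles in rad, forces in N, time in s.
With the tool pointing down it reaches from about 0.25 to 0.775 m from the base axis. Payload 4 kg.
Tool frame: the origin (TCP) lies midway between the tips of the shut fingers; the grasp point (between the pads) lies 19 mm behind it; z points along the fingers, y is the direction in which the jaws open and shut (so a half turn about z gives the same grasp; the last joint's range is limited). The gripper opens to 94 mm and grips with 3 to 60 N. Pads are 16 mm wide; open, the fingers measure 119 mm over their backs; the gripper's body (75 mm by 177 mm) begins 78 mm behind the grasp point.
Start: joints at [1.229, 0.087, 1.371, -0, 1.684, -0.103], TCP at [0.13, 0.534, 0.206] pointing down, gripper open.
Joint ranges: [-3.1, 3.1], [-0.76, 2.03], [0.27, 2.55], [-1.08, 4.22], [0.17, 2.65], [-2.57, 2.57]. Speed limits (rad/s): [2.79, 2.79, 3.14, 3.14, 3.14, 3.14].

### API

Orientations are given as a unit quaternion [x, y, z, w].
In Python, from bench import r gives the robot as it stands. The module is installed in compiled form; this text tells all that it offers.
- The arm moves only by the tool servo_tool, never from a script. Its argument "motion" is a list of rows, each a list of 7 numbers: the shift along the world's x, y, z in cm, then the turn, a rotation vector about the world's x, y, z in degrees, then the finger opening in cm, from 0 to 9.4. In form: [[dx, dy, dz, ax, ay, az, jaw], ...]. A call has 1 to 12 rows; each row is the pose to reach, as a shift and turn from the pose commanded when the call began; what a row does not reach only later rows make up. A row lasts 1/10 s, in which the tool goes at most 50 mm and 8.59 degrees, less where a joint would pass 70% of its speed; a pose out of reach is approached as far as the arm can. A call with a gripper value outside its range is refused whole. The fingers move at their own pace and stop on an object; "grip_force" is the grip in N (left out, the last holds). Time passes only in rows, so rows that repeat a pose let the fingers close. It gives the time, the measured TCP pose, the force and the opening at its end, in the units of the state.
- r.observe(): the state, without advancing time (a new reading comes with each control period).
- r.snapshot(name): name is "scene" or "top"; returns a dict with "pixels" (400x640x3 uint8, red, green, blue), "K" (3x3 intrinsics, pixels), "rvec" (rotation vector, rad) and "tvec" (3), from world to camera coordinates, as OpenCV has them. Camera axes: x right, y down, z forward; pixel columns grow to the right and rows downward; lengths in m; the calibration is good to about 2 mm. A picture is of the moment at which its call begins. There is no depth.
- r.hand_in(): hands the job in, once; it reports no verdict.
Trained networks look in the newest picture that a camera, given by its name, has taken for a name from the list of things; names that differ only in an ending like _2 or _b are one class to them, and where a whole thing is asked for, a point or a joint stands for the part that bears it (a point fixed in the world has none). Each returns a list of dicts, best first, with "conf" (0 to 1); they miss things now and then, are a little off and sometimes report something else, mostly with a low value. They report only what shows in the picture. A call takes as long as a camera call.
- r.outline_of(query, camera): "region" (400x640 bool, what is visible of it) and "location" ([row, column] in pixels, amid what is visible of it).
The state is a dict: "t": time; "joints": joint angles; "dq": joint speeds; "tau": joint torques, N m; "tool_pos": TCP position; "ee_rot": TCP orientation; "force": force on the tool from outside, world axes, zero at the start; "torque": the same for the moment, N m; "grip_width": finger opening in m.
Only numpy, scipy, OpenCV 4.12 (cv2) and the standard library are available. Lean on these libraries where they do the work, as an engineer would, in place of code of your own. Each camera call takes 0.05 s, during which the arm holds its last target.

## Working session

There is one attempt and no reset: what is moved stays moved. The work goes in short steps, Python scripts to look and compute and a tool call to move; the robot and the scene stay as the last step left them, time stands still between calls to the robot, and variables do not carry over. Pictures are saved under pics/ and viewed, and the job is handed in when it is done.

Besides the shell and the picture viewer there is one more tool, called as a command line: name --pt "numbers of a row" for each row, then --argument value for the rest. servo_tool: Moves the arm, as the interface text tells. Its arguments: {"type":"object","properties":{"motion":{"type":"array"},"grip_force":{"type":"number"}},"required":["motion"]}

```bash
mkdir -p pics; cat > h.py <<'E'
import numpy as np, cv2
from bench import r
def snap(c,n):
    s=r.snapshot(c); cv2.imwrite(f'pics/{n}.png',s['pixels'][...,::-1]); return s
def onplane(s,row,col,z):
    R,_=cv2.Rodrigues(np.array(s['rvec'],float)); t=np.array(s['tvec'],float).ravel()
    d=R.T@np.linalg.inv(s['K'])@np.array([col,row,1.]); c=-R.T@t
    return c+d*(z-c[2])/d[2]
E
python3 - <<'E'
from h import *
for c in ('scene','top'):
    s=snap(c,c+'1')
    for q,z in (('holder_yellow',.012),('jar_a',.07),('cap_a',.128)):
        for o in r.outline_of(q,c)[:4]:
            m=o['region']; rr,cc=np.nonzero(m)
            print(c,q,round(o['conf'],2),np.round(o['location']),rr.min(),rr.max(),cc.min(),cc.max(),onplane(s,*o['location'],z).round(4))
o=r.observe();print({k:np.round(v,3) for k,v in o.items()})
E
```

```text
scene holder_yellow 0.71 [238. 223.] 204 250 196 243 [ 0.5386 -0.254   0.012 ]
scene jar_a 0.83 [198. 397.] 175 215 381 411 [0.6155 0.1577 0.07  ]
scene jar_a 0.67 [215. 214.] 192 234 199 231 [ 0.505  -0.2554  0.07  ]
scene cap_a 0.86 [200. 213.] 192 215 200 222 [ 0.5038 -0.2486  0.128 ]
scene cap_a 0.76 [184. 401.] 175 196 390 411 [0.616  0.1594 0.128 ]
scene cap_a 0.21 [196. 396.] 175 215 381 412 [0.6388 0.1362 0.128 ]
top holder_yellow 0.89 [243. 422.] 208 262 407 461 [ 0.4804 -0.225   0.012 ]
top jar_a 0.77 [234. 441.] 218 248 423 460 [ 0.4983 -0.2534  0.07  ]
top jar_a 0.62 [184. 254.] 170 203 237 270 [0.6116 0.1576 0.07  ]
top cap_a 0.9 [183. 246.] 171 193 238 261 [0.6044 0.1637 0.128 ]
{'t': np.float64(0.4), 'joints': array([ 1.229,  0.087,  1.371, -0.   ,  1.684, -0.103]), 'dq': array([-0.   , -0.003, -0.001,  0.   ,  0.002,  0.   ]), 'tau': array([-1.0000e-03, -3.3951e+01, -3.0211e+01,  7.2000e-02,  2.6000e-02,
       -0.0000e+00]), 'tool_pos': array([0.13 , 0.534, 0.205]), 'ee_rot': array([ 0.119,  0.993, -0.   , -0.   ]), 'force': array([0.594, 1.052, 0.901]), 'torque': array([-0.001,  0.067, -0.014]), 'grip_width': np.float64(0.094)}
```

```bash
python3 - <<'E'
import cv2
a=cv2.imread('pics/top1.png')[190:280,380:490]; b=cv2.imread('pics/scene1.png')[170:270,170:270]
cv2.imwrite('pics/topc.png',cv2.resize(a,None,fx=6,fy=6,interpolation=2)); cv2.imwrite('pics/scc.png',cv2.resize(b,None,fx=5,fy=5,interpolation=2))
E
```

```text
(no output)
```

View pics/top1.png

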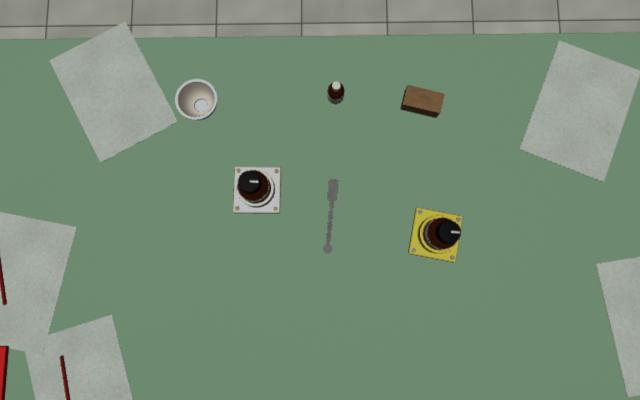

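View pics/scene1.png

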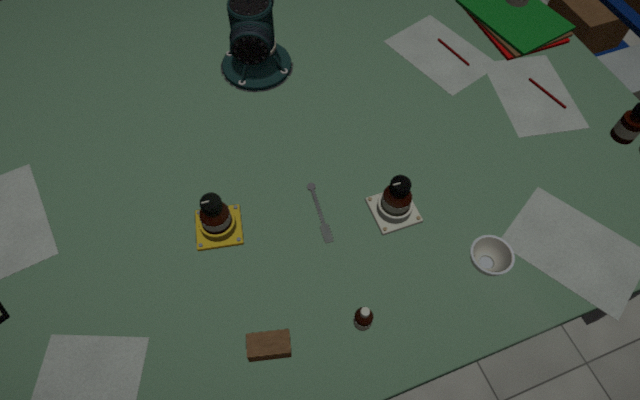

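```bash
ls pics
```

```text
scc.png
scene1.png
top1.png
topc.png
```

View pics/topc.png

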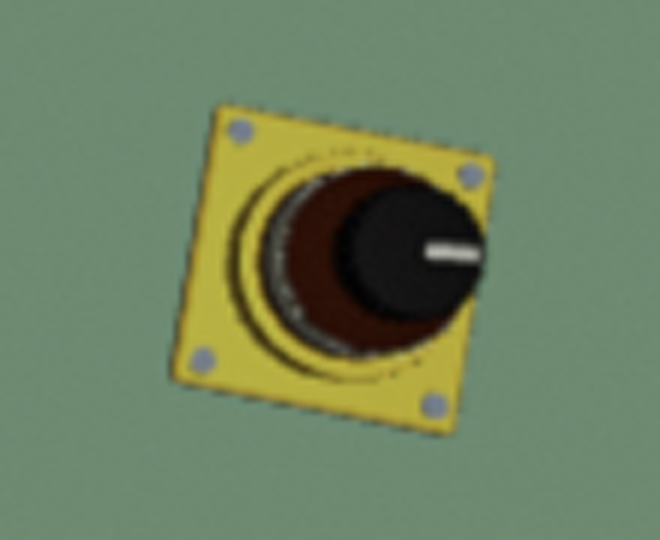

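View pics/scc.png

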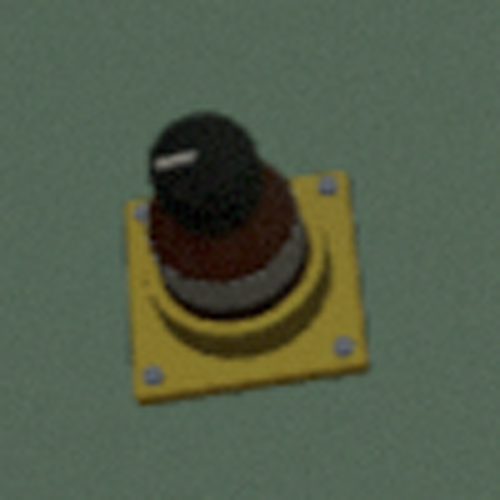

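```bash
python3 - <<'E'
from h import *
s=r.snapshot('top')
C=np.array([(218,105),(493,158),(453,433),(173,380)])/6-.4+[380,190]
P=np.array([onplane(s,c[1],c[0],.012) for c in C]);print(P.round(4),P.mean(0).round(4))
f=lambda s,x,y,k,ox,oy:onplane(s,y/k-.4+oy,x/k-.4+ox,.128).round(4)
print('cap',f(s,419,250,6,380,190),'mark',f(s,426,250,6,380,190),f(s,480,255,6,380,190))
s2=r.snapshot('scene')
print('cap',f(s2,207,162,5,170,170),'mark',f(s2,195,155,5,170,170),f(s2,155,163,5,170,170))
from scipy.spatial.transform import Rotation as Ro
o=r.observe();R=Ro.from_quat(o['ee_rot']).as_matrix();print(R.round(3),o['tool_pos'])
# reproject cap-top circle for check
for n,ss,c in(('top',s,(0,0)),('scene',s2,(0,0))):
    im=np.ascontiguousarray(ss['pixels'][...,::-1]);k=6;im=cv2.resize(im,None,fx=k,fy=k,interpolation=2)
    m=P.mean(0)
    for z,rad in((.128,.023),(.1,.023)):
        th=np.linspace(0,6.28,60);X=np.c_[m[0]+rad*np.cos(th),m[1]+rad*np.sin(th),0*th+z]
        p=cv2.projectPoints(X,np.array(ss['rvec'],float),np.array(ss['tvec'],float),ss['K'],None)[0][:,0]
        cv2.polylines(im,[((p+.5)*k).astype(int)],True,(0,255,0),1)
    c=p.mean(0)*k; cv2.imwrite(f'pics/chk_{n}.png',im[int(c[1])-200:int(c[1])+200,int(c[0])-200:int(c[0])+200])
a=np.hstack([cv2.imread('pics/chk_top.png'),cv2.imread('pics/chk_scene.png')]);cv2.imwrite('pics/chk.png',a)
E
```

```text
[[ 0.5642 -0.2137  0.012 ]
 [ 0.5427 -0.3195  0.012 ]
 [ 0.4372 -0.2991  0.012 ]
 [ 0.4581 -0.1927  0.012 ]] [ 0.5005 -0.2563  0.012 ]
cap [ 0.501  -0.2567  0.128 ] mark [ 0.5009 -0.2591  0.128 ] [ 0.4991 -0.2775  0.128 ]
cap [ 0.5064 -0.2536  0.128 ] mark [ 0.5009 -0.2576  0.128 ] [ 0.4986 -0.275   0.128 ]
[[-0.972  0.237  0.   ]
 [ 0.237  0.972  0.   ]
 [-0.     0.    -1.   ]] [0.13010743 0.5343966  0.20546437]
```

View pics/chk.png

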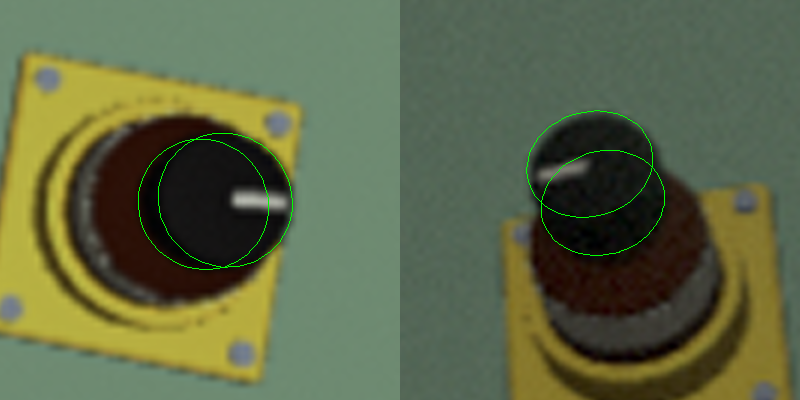

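The projected cap circle sits on the cap at (80–290, 130–270) in the left half and to within about 2 mm at (525–655, 110–255) in the right half. I take the cap axis as (0.501, -0.256). Next is the transfer to above the cap, with the tool turning along with joint 1.

servo_tool --pt "3.1 -6.6 1 0 0 -8 9.4" --pt "3.1 -6.6 1 0 0 -8 9.4" --pt "6.2 -13.2 1 0 0 -16 9.4" --pt "6.2 -13.2 1 0 0 -16 9.4" --pt "9.3 -19.8 1 0 0 -24 9.4" --pt "9.3 -19.8 1 0 0 -24 9.4" --pt "12.4 -26.4 1 0 0 -32 9.4" --pt "12.4 -26.4 1 0 0 -32 9.4" --pt "15.5 -33 1 0 0 -40 9.4" --pt "15.5 -33 1 0 0 -40 9.4" --pt "18.6 -39.5 1 0 0 -48 9.4" --pt "18.6 -39.5 1 0 0 -48 9.4"

```text
t: 1.7
tool_pos: [0.317, 0.1368, 0.2158]
ee_rot: [0.515, 0.857, 0.0, 0.001]
force: [-0.7, 1.1, -0.1]
grip_width: 0.094
```

servo_tool --pt "3.1 -6.6 0 0 0 -8 9.4" --pt "3.1 -6.6 0 0 0 -8 9.4" --pt "6.2 -13.2 0 0 0 -16 9.4" --pt "6.2 -13.2 0 0 0 -16 9.4" --pt "9.3 -19.8 0 0 0 -24 9.4" --pt "9.3 -19.8 0 0 0 -24 9.4" --pt "12.4 -26.4 0 0 0 -32 9.4" --pt "12.4 -26.4 0 0 0 -32 9.4" --pt "15.5 -33 0 0 0 -40 9.4" --pt "15.5 -33 0 0 0 -40 9.4" --pt "18.5 -39.5 0 0 0 -48 9.4" --pt "18.5 -39.5 0 0 0 -48 9.4"

```text
t: 2.9
tool_pos: [0.5018, -0.2587, 0.2147]
ee_rot: [0.819, 0.574, -0.0, 0.0]
force: [-0.2, 0.0, -0.1]
grip_width: 0.0938
```

```bash
python3 - <<'E'
from h import *
from scipy.spatial.transform import Rotation as Ro
o=r.observe();print(o['tool_pos'].round(4) if hasattr(o['tool_pos'],'round') else o['tool_pos'],np.round(o['joints'],3),np.round(o['torque'],3))
R=Ro.from_quat(o['ee_rot']).as_matrix();print(R.round(3))
a=snap('top','t2')['pixels'][150:300,350:520,::-1];b=snap('scene','s2')['pixels'][110:260,130:300,::-1]
cv2.imwrite('pics/v2.png',cv2.resize(np.hstack([a,b]),None,fx=2.3,fy=2.3,interpolation=2))
E
```

```text
[ 0.5018 -0.2587  0.2147] [-5.760e-01  1.180e-01  1.319e+00 -1.000e-03  1.704e+00 -2.280e-01] [-0.01   0.073 -0.021]
[[ 0.341  0.94  -0.   ]
 [ 0.94  -0.341 -0.001]
 [-0.001  0.    -1.   ]]
```

View pics/v2.png

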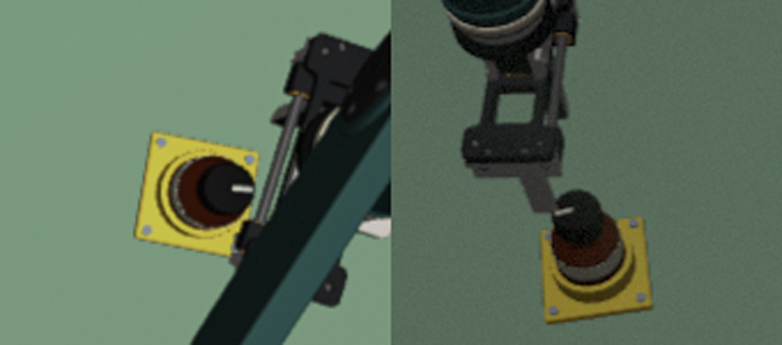

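The gripper hangs over the jar, with the cap at (230,188) in the left panel, and the approach is clear. I'll descend slowly.

servo_tool --pt "0 0 -3 0 0 0 9.4" --pt "0 0 -6 0 0 0 9.4" --pt "0 0 -8 0 0 0 9.4" --pt "0 0 -10 0 0 0 9.4" --pt "0 0 -11 0 0 0 9.4" --pt "0 0 -11.8 0 0 0 9.4" --pt "0 0 -11.8 0 0 0 9.4" --pt "0 0 -11.8 0 0 0 9.4"

```text
t: 3.8
tool_pos: [0.5016, -0.2557, 0.0985]
ee_rot: [0.817, 0.576, 0.0, 0.001]
force: [-0.3, 0.3, 0.4]
grip_width: 0.0938
```

```bash
python3 - <<'E'
from h import *
a=snap('top','t3')['pixels'][150:300,350:520,::-1];b=snap('scene','s3')['pixels'][140:270,150:300,::-1]
cv2.imwrite('pics/v3.png',cv2.resize(b,None,fx=4,fy=4,interpolation=2))
E
```

```text
(no output)
```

View pics/v3.png

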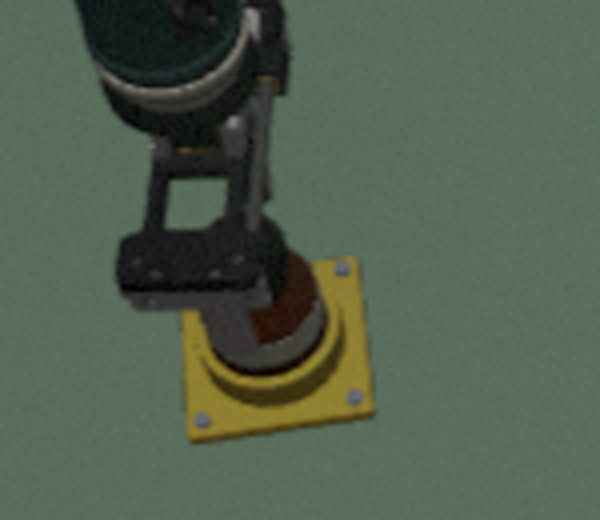

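The fingers straddle the cap: the near finger is at (225,300) and the cap lies behind it. Closing with a light grip.

servo_tool --pt "0 0 0 0 0 0 7" --pt "0 0 0 0 0 0 5.4" --pt "0 0 0 0 0 0 4" --pt "0 0 0 0 0 0 4" --pt "0 0 0 0 0 0 4" --pt "0 0 0 0 0 0 4" --pt "0 0 0 0 0 0 4" --pt "0 0 0 0 0 0 4" --grip_force 20

```text
t: 4.7
tool_pos: [0.5007, -0.2555, 0.0975]
ee_rot: [0.818, 0.576, -0.0, -0.0]
force: [-1.2, 0.1, 0.7]
grip_width: 0.0456
```

```bash
cat > st.py <<'E'
from h import *
from scipy.spatial.transform import Rotation as Ro
o=r.observe();R=Ro.from_quat(o['ee_rot']).as_matrix()
print(np.round(o['tool_pos'],4),'yaw(y axis)',np.degrees(np.arctan2(R[1,1],R[0,1])).round(2),'F',np.round(o['force'],2),'T',np.round(o['torque'],3),'w',round(float(o['grip_width']),4),'j6',np.round(o['joints'][5],3),'tau6',np.round(o['tau'][5],3),o['t'])
E
python3 st.py
```

```text
[ 0.5007 -0.2555  0.0975] yaw(y axis) -19.68 F [-1.18  0.11  0.75] T [-0.01   0.312 -0.038] w 0.0456 j6 -0.229 tau6 0.002 4.7
```

Gripped at 45.6 mm, with small side forces. First try is +6° (anticlockwise).

servo_tool --pt "0 0 0 0 0 2 4" --pt "0 0 0 0 0 4 4" --pt "0 0 0 0 0 6 4" --pt "0 0 0 0 0 6 4" --pt "0 0 0 0 0 6 4"

```text
t: 5.2
tool_pos: [0.5007, -0.2555, 0.0975]
ee_rot: [0.786, 0.618, -0.0, -0.0]
force: [-2.6, 0.9, 0.9]
grip_width: 0.0455
```

```bash
python3 st.py
```

```text
[ 0.5007 -0.2555  0.0975] yaw(y axis) -13.7 F [-2.6   0.86  0.92] T [0.034 0.457 0.077] w 0.0455 j6 -0.333 tau6 0.111 5.2
```

The +6° move met about 0.115 N m, which is the drag level. Next I'll try the other way, past the starting angle.

servo_tool --pt "0 0 0 0 0 -2 4" --pt "0 0 0 0 0 -4 4" --pt "0 0 0 0 0 -6 4" --pt "0 0 0 0 0 -8 4" --pt "0 0 0 0 0 -10 4" --pt "0 0 0 0 0 -10 4"

```text
t: 5.8
tool_pos: [0.5006, -0.2558, 0.0975]
ee_rot: [0.837, 0.547, -0.001, -0.0]
force: [-2.6, 0.1, 1.5]
grip_width: 0.0451
```

```bash
python3 st.py
```

```text
[ 0.5006 -0.2558  0.0975] yaw(y axis) -23.67 F [-2.6   0.11  1.46] T [-0.145  0.594  0.326] w 0.0451 j6 -0.159 tau6 0.439 5.8
```

Clockwise met 0.44 N m by -4°, which looks like the stop, but the sign of the torque in the first try was odd. I'll go anticlockwise again and read the torque while it is moving.

servo_tool --pt "0 0 0 0 0 3 4" --pt "0 0 0 0 0 6 4" --pt "0 0 0 0 0 9 4" --pt "0 0 0 0 0 12 4"

```text
t: 6.2
tool_pos: [0.5006, -0.2558, 0.0974]
ee_rot: [0.775, 0.632, -0.0, -0.0]
force: [-2.8, -0.3, 0.5]
grip_width: 0.0455
```

```bash
python3 st.py
```

```text
[ 0.5006 -0.2558  0.0974] yaw(y axis) -11.6 F [-2.77 -0.28  0.53] T [-0.144  0.546 -0.141] w 0.0455 j6 -0.37 tau6 0.301 6.2
```

servo_tool --pt "0 0 0 0 0 3 4" --pt "0 0 0 0 0 6 4" --pt "0 0 0 0 0 9 4"

```text
t: 6.5
tool_pos: [0.5007, -0.2558, 0.0974]
ee_rot: [0.723, 0.691, -0.0, -0.0]
force: [-2.5, -0.4, 0.9]
grip_width: 0.0451
```

```bash
python3 st.py
```

```text
[ 0.5007 -0.2558  0.0974] yaw(y axis) -2.6 F [-2.53 -0.44  0.91] T [-0.133  0.551 -0.082] w 0.0451 j6 -0.527 tau6 0.301 6.5
```

Anticlockwise gives: steady drag of about 0.1 N m, against 0.36 N m and rising clockwise. Going on anticlockwise.

servo_tool --pt "0 0 0 0 0 5 4" --pt "0 0 0 0 0 10 4" --pt "0 0 0 0 0 15 4" --pt "0 0 0 0 0 20 4" --pt "0 0 0 0 0 25 4" --pt "0 0 0 0 0 30 4" --pt "0 0 0 0 0 35 4" --pt "0 0 0 0 0 40 4" --pt "0 0 0 0 0 45 4" --pt "0 0 0 0 0 50 4" --pt "0 0 0 0 0 55 4" --pt "0 0 0 0 0 60 4"

```text
t: 7.7
tool_pos: [0.5007, -0.2557, 0.0974]
ee_rot: [0.28, 0.96, -0.0, -0.0]
force: [-2.4, -0.9, 0.4]
grip_width: 0.0457
```

```bash
python3 st.py
```

```text
[ 0.5007 -0.2557  0.0974] yaw(y axis) 57.49 F [-2.39 -0.9   0.37] T [-0.023  0.502 -0.149] w 0.0457 j6 -1.576 tau6 0.581 7.7
```

servo_tool --pt "0 0 0 0 0 0 4" --pt "0 0 0 0 0 0 5" --pt "0 0 0 0 0 0 7" --pt "0 0 0 0 0 0 9.4" --pt "0 0 0 0 0 0 9.4" --pt "0 0 0 0 0 0 9.4" --pt "0 0 0 0 0 0 9.4" --pt "0 0 3 0 0 0 9.4" --pt "0 0 6 0 0 0 9.4" --pt "0 0 9 0 0 0 9.4" --pt "0 0 12 0 0 0 9.4" --pt "0 0 12 0 0 0 9.4"

```text
t: 8.9
tool_pos: [0.5032, -0.2569, 0.2232]
ee_rot: [0.281, 0.96, -0.001, 0.005]
force: [0.8, -0.2, 0.6]
grip_width: 0.094
```

servo_tool --pt "-3 3 2 0 0 0 9.4" --pt "-6 6 2 0 0 0 9.4" --pt "-9 9 2 0 0 0 9.4" --pt "-12 12 2 0 0 0 9.4" --pt "-15 15 2 0 0 0 9.4" --pt "-15 18 2 0 0 0 9.4" --pt "-15 21 2 0 0 0 9.4" --pt "-15 21 2 0 0 0 9.4"

```text
t: 9.7
tool_pos: [0.3504, -0.0431, 0.2366]
ee_rot: [0.279, 0.96, 0.001, -0.0]
force: [0.3, -0.6, 0.4]
grip_width: 0.0941
```

```bash
python3 st.py; python3 - <<'E'
from h import *
s=snap('top','t4');s2=snap('scene','s4')
a=s['pixels'][190:280,390:480,::-1];b=s2['pixels'][170:260,170:260,::-1]
cv2.imwrite('pics/v4.png',cv2.resize(np.hstack([a,b]),None,fx=4.4,fy=4.4,interpolation=2))
E
```

```text
[ 0.3504 -0.0431  0.2366] yaw(y axis) 57.59 F [ 0.31 -0.65  0.38] T [-0.028 -0.012  0.021] w 0.0941 j6 -1.289 tau6 0.319 9.7
```

View pics/v4.png

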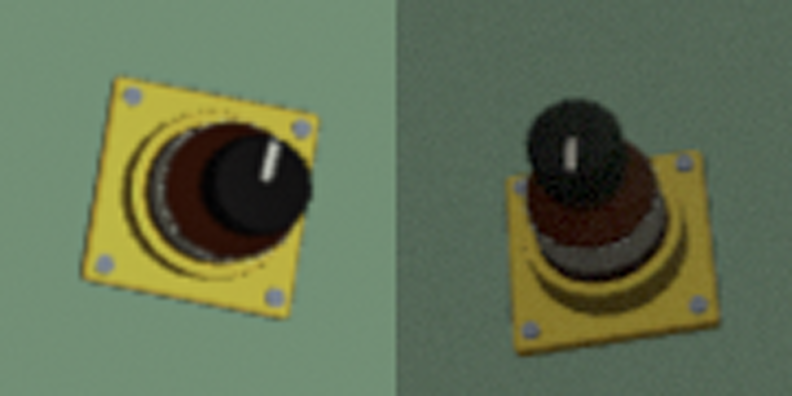

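The mark now points up in the top view, from (266,180) to (274,142). It pointed right before, so the cap has turned about 75–80° anticlockwise. The gripper is clear of it.

```bash
python3 -c "
from bench import r
print(r.hand_in())"
```

```text
the job is handed in; nothing more can be done
None
```

I loosened the cap of the jar in the yellow holder by about 77° anticlockwise, let go of it and moved the gripper clear. The job is handed in.

- **Direction:** Clockwise, the torque climbed to about 0.36–0.44 N m within 4° of the starting angle, which is the stop. Anticlockwise, the cap turned at a steady drag of roughly 0.05–0.11 N m, so that is the way it loosens. One torque reading in the first anticlockwise try had an unexpected sign. I repeated that direction while reading the torque in motion, and it then agreed.
- **Amount turned:** The gripper turned 77° past the starting angle. The pointer mark in the last pictures turned about 75–80°, so there was no noticeable slip.
- **State at hand-in:** The gripper was open and clear of the jar, and forces were near zero. The clock stood at about 9.8 s. I did not touch the jar in the white holder.

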